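Take the printed hub cap out of the slide vise and snap it onto the spool winder

ROBOT

A 6-joint arm with a two-finger parallel gripper is mounted at the origin on the work surface. World frame = base frame: x ahead of the robot, y to its left, z up, the work surface at z = 0. Lengths are in m, angles in rad, forces in N, time in s.
With the tool pointing down it reaches from about 0.325 to 0.775 m from the base axis. Payload 9.3 kg.
Tool frame: the origin (TCP) lies between the finger pads; the fingertips stand 19 mm ahead of it and the grasp point (between the pads) is the TCP (r.finger_overhang is the distance from the TCP to the fingertips, in m); z points along the fingers, y is the line along which they close (so a half turn about z gives the same grasp; the last joint's range is limited). The gripper opens to 85 mm and grips with 20 to 120 N. Pads are 22 mm wide; open, the fingers measure 114 mm over their backs; the gripper's body (76 mm by 85 mm) begins 54 mm behind the grasp point. The pads swing forward as they close: fully open they stand 13 mm farther back than shut.
Start: joints at [-1.373, 0.259, 0.021, 1.334, 0, 1.418], TCP at [0.189, -0.517, 0.25] pointing down, gripper open.
Joint ranges: [-3.04, 3.04], [-0.91, 1.82], [-1.04, 1.36], [-1.92, 1.95], [-1.52, 1.45], [-3.14, 3.14]. Speed limits (rad/s): [2.22, 2.22, 2.79, 3.14, 3.14, 3.14].

INTERFACE

Orientations are given as a unit quaternion [w, x, y, z].
In Python, from cell import r, eoat, readout, viewer gives the robot as it stands. Calls block until the motion is done:
- r.move_to(position, orientation): joint-space move of the TCP to a pose.
- r.move_l(position, orientation=None, feed=0.15): straight line of the TCP; orientation=None keeps the orientation; feed is the mean speed in m/s.
- r.movej(angles): joint-space move.
- eoat.open_gripper() and eoat.close(effort=None): open the fingers fully, or close them until they stop; effort is the grip in N (None keeps the last).
- r.wait(seconds).
- r.solve_ik(position, orientation): joint angles nearest the present ones, or None.
- readout.state(): the state.
- viewer.snapshot(name): name is "scene" or "top"; returns (picture, depth): 420x560x3 uint8, blue, green, red; 420x560 float32, m along the optical axis (not along the pixel's ray), 0 where there is no reading.
- viewer.calibration(name): a dict with "camera_matrix" (3x3 intrinsics, pixels), "T" (4x4, takes a point from camera to world coordinates). Camera axes: x right, y up, looking along -z (the intrinsics and any distortion apply to the point x, -y, -z); pixel columns grow to the right and rows downward; lengths in m; the calibration is good to about 2 mm. A picture is of the moment at which its call begins. calibration takes no time and is no camera call.
A pose or a line that the arm cannot do raises r.MotionError and nothing moves.
- r.close_job(): hands the job in; it is judged then, once.
Trained networks look in the newest picture that a camera, given by its name, has taken for a name from the list of things; names that differ only in an ending like _2 or _b are one class to them, and where a whole thing is asked for, a point or a joint stands for the part that bears it (a point fixed in the world has none). Each returns a list of dicts, best first, with "conf" (0 to 1); they miss things now and then, are a little off and sometimes report something else, mostly with a low value. They report only what shows in the picture. A call takes as long as a camera call. They do not tell look-alikes from the thing itself.
- viewer.find_in(camera, query): "centre" ([x, y, z] in m, in the coordinates of the camera as it stood for that picture, good to about 4 mm: the middle of the surface that is visible of it).
- viewer.pinpoint(camera, query): "centre" ([x, y, z] in m, in the coordinates of the camera as it stood for that picture, good to about 4 mm: a listed point, or the origin of a listed thing).
The state is a dict: "time": time; "joint_positions": joint angles; "qvel": joint speeds; "tau": joint torques, N m; "tool_pos": TCP position; "eef_rot": TCP orientation; "force": force on the tool from outside, world axes, zero at the start; "moment": the same for the moment, N m; "grip_width": opening from 0.0 (shut) to 1.0 (fully open); "grip_force": force on a finger pad.
Only numpy, scipy, OpenCV 4.12 (cv2) and the standard library are available. Lean on these libraries where they do the work, as an engineer would, in place of code of your own. Each camera call takes 0.05 s, during which the arm holds its last target. There are 200 camera calls.

TASK

The freshly deburred orange hub cap is still clamped in the blue slide vise: pull the vise's sliding jaw well open by its black knob, then lift the cap out and press it, flange down, onto the steel spindle of the spool winder until it clicks over the spring balls, and carry on pressing after the click until its flange is fully home on the spool. Finish while still holding the cap firmly pressed down (about 10 N), and leave the tools and other things on the bench where they are.

Things in the scene. Friction and masses are not known exactly. Their poses are not given: they have to be found in the camera images.
- vise_jaw (a joint): opening of the vise's sliding jaw in m: 0 = closed on the cap (as at the start), 0.040 = end stop. It slides level on two rods along -x of vise_knob, needs about 5 N to move and stays where it is left.
- vise_knob (a point): on the axis of the black round pull knob, 20 mm in diameter, upright on the blue sliding jaw and moving with it. The knob rises from z = 52 mm (the jaw's top) to 86 mm; this point is at z = 72 mm. Nothing else stands on the jaw. x axis level, along the slide towards the cap (the jaw opens along -x), z up. Jaw closed: the cap's axis is 60 mm away along +x.
- vise: the blue slide vise, 270 x 90 mm, fixed to the bench. Origin on the bench below the cap's axis at the start, x along the slide to the fixed jaw. The cap's flange lies on its bed (z = 30 mm) between green soft jaws with tops at z = 52 mm; a step on the sliding jaw reaches 4 mm over the flange. Across the slide (y) the cap's grip is free on both sides.
- cap_grip (a point): on the axis of the orange printed hub cap, 22 mm above its underside. z up along its axis; x and y are square to flat sides of the grip, x along the vise's slide at the start. Grip: upright, eight-sided, 38 mm across flats, from 6 to 40 mm above the underside, closed flat top.
- cap: the same cap, loose, about 60 g, origin at the centre of its underside, 40 mm tall. Flange at the bottom: eight-sided, 66 mm across flats, 6 mm thick. Blind bore from below with a snap lip of 19 mm diameter 1.5 to 5.5 mm above the underside, 24 mm wide below the lip and 26 mm above it.
- seat (a point): on the axis of the winder's upright steel spindle, at the top face of the black spool (z = 94 mm), where the cap's underside rests when fully home (cap_grip is then 22 mm above this point). The stud, 17 mm in diameter, rises 24 mm above the spool, its top 10 mm tapering to 8 mm. Four spring balls stand 3 mm out of it, 9 mm above the spool.
- turntable: turntable with empty black spool (200 mm diameter) and spindle; origin on the axis at bench level; turns easily; cap may go on at any turn. Its lip meets the balls about 11 mm above home; the push rises to some 12 N within 3 mm, then falls away (the click) with 5 to 7 mm left to the rigid spool face. The base is fixed; a guide post 92 mm high stands 128 mm from the axis.
- deburrer_mid (a point): bystander, leave alone: red-handled deburring tool, 160 mm long, lying between the vise and the winder; its middle
- cutters_mid (a point): bystander, leave alone: blue flush cutters, 120 mm long, lying at the left; its middle
- scraper_mid (a point): bystander, leave alone: black-handled bed scraper, 200 mm long, lying at the left; its middle
- caliper_mid (a point): bystander, leave alone: caliper, 200 mm long, lying at the right; its middle
- tower_mid (a point): bystander, leave alone: white printed test tower, 40 mm wide, 60 mm tall, standing between and behind the vise and the winder; its middle
- glue_mid (a point): bystander, leave alone: blue glue stick with yellow cap, 30 mm wide, 95 mm tall, standing at the right; its middle
- cleaner_mid (a point): bystander, leave alone: white bottle with red cap, 66 mm wide, 160 mm tall, standing at the left; its middle
- tray_mid (a point): bystander, leave alone: yellow tray of brass inserts, 85 x 120 x 25 mm, at the right; its middle
Not all that is in view belongs to the job. Of the things like the cap, leave any that is red or white; of the rest the larger one is meant.

How it is judged:
By the outcome, as a careful person would: the job done as asked, in the order asked, and still so for the second after the job is handed in, while the arm keeps its last pose, push and grip.
It also fails if it takes over 54 s, if anything falls off the work surface, if the arm or the gripper's body presses on something with over 40 N, if the wrist force passes 120 N, or if a joint passes its speed limit or range.

## Working session

There is one attempt and no reset: what is moved stays moved. The work goes in short steps, each a Python script; the robot and the scene stay as the last script left them, time stands still between calls to the robot, and variables do not carry over. Pictures are saved under pics/ and viewed, at most 10 in all, crops included, and the job is handed in when it is done.

```bash
ls; mkdir -p pics; cat > h.py <<'E'
import numpy as np, cv2
from cell import r, eoat, readout, viewer
def w(cam,p):
    T=np.array(viewer.calibration(cam)["T"]); return (T@np.append(p,1))[:3]
def px(cam,P):
    c=viewer.calibration(cam); q=np.linalg.inv(np.array(c["T"]))@np.append(P,1); q=q[:3]*[1,-1,-1]
    u=np.array(c["camera_matrix"])@q; return (u[:2]/u[2]).round().astype(int)
def cloud(cam,d):
    c=viewer.calibration(cam);K=np.array(c["camera_matrix"]);v,u=np.indices(d.shape)
    X=np.stack([(u-K[0,2])/K[0,0]*d,-(v-K[1,2])/K[1,1]*d,-d,np.ones_like(d)],-1)
    return (X@np.array(c["T"]).T)[...,:3]
E
python3 - <<'E'
from h import *
for c in ["scene","top"]:
    p,d=viewer.snapshot(c); cv2.imwrite(f"pics/{c}0.png",p); np.save(c+"0",d)
    print(c,{k:(np.array(v).round(3).tolist()) for k,v in viewer.calibration(c).items()})
    for q in ["vise_knob","cap_grip","cap","vise","seat","turntable"]:
        print(q,[(round(x["conf"],2),w(c,x["centre"]).round(4).tolist(),px(c,w(c,x["centre"])).tolist()) for x in viewer.pinpoint(c,q)])
    print("find cap",[(round(x["conf"],2),w(c,x["centre"]).round(4).tolist()) for x in viewer.find_in(c,"cap")])
print(readout.state())
E
```

```text
pics
scene {'camera_matrix': [[417.197, 0.0, 274.683], [0.0, 417.197, 209.153], [0.0, 0.0, 1.0]], 'T': [[0.777, -0.423, 0.466, 1.036], [0.629, 0.543, -0.556, -0.63], [-0.018, 0.725, 0.688, 0.86], [0.0, 0.0, 0.0, 1.0]]}
vise_knob [(0.58, [0.4996, 0.256, 0.0732], [325, 165])]
cap_grip [(0.69, [0.5566, 0.2501, 0.0529], [339, 178]), (0.57, [0.441, 0.1078, 0.0205], [280, 195]), (0.57, [0.6773, 0.1198, 0.0178], [349, 228]), (0.5, [0.5516, 0.0955, 0.0191], [308, 213])]
cap [(0.69, [0.6777, 0.1222, 0.0012], [349, 232]), (0.57, [0.5518, 0.0965, 0.0044], [308, 217]), (0.55, [0.4434, 0.1136, -0.0014], [282, 200]), (0.5, [0.5589, 0.249, 0.03], [339, 184])]
vise [(0.55, [0.5536, 0.2466, 0.0013], [336, 191])]
seat [(0.7, [0.3346, 0.475, 0.0111], [320, 133]), (0.57, [0.5487, -0.2478, 0.089], [221, 272])]
turntable [(0.76, [0.5486, -0.2432, -0.001], [226, 293])]
find cap [(0.83, [0.4523, 0.1025, 0.0111]), (0.61, [0.5607, 0.0884, 0.0091]), (0.57, [0.5642, 0.2328, 0.0527]), (0.57, [0.6836, 0.115, 0.0067])]
top {'camera_matrix': [[499.149, 0.0, 276.127], [0.0, 499.149, 204.15], [0.0, 0.0, 1.0]], 'T': [
[... 854 characters left out ...]
 0.0053])]
{'time': 0.8, 'joint_positions': array([-1.37258455e+00,  2.58554269e-01,  2.15090698e-02,  1.33369103e+00,
        2.07862026e-05,  1.41819841e+00]), 'qvel': array([-0.0011957 ,  0.00115104,  0.00013565,  0.00073773,  0.00012825,
        0.00071126]), 'tau': array([-1.45675654e-03, -5.55317330e+01,  3.44721043e+01,  1.13370588e-03,
       -3.65815886e-04, -7.18899031e-06]), 'tool_pos': array([ 0.18901412, -0.51650105,  0.25030716]), 'eef_rot': array([2.98019152e-05, 9.84655970e-01, 1.74506790e-01, 1.10756130e-05]), 'force': array([-0.38208673, -0.36948735,  0.5602748 ]), 'moment': array([ 0.03125383, -0.01435803,  0.03180578]), 'grip_force': 0.0, 'grip_width': 0.9991422294566982}
```

View pics/scene0.png

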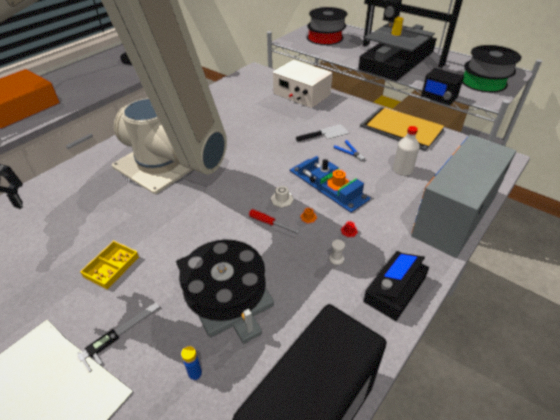

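View pics/top0.png

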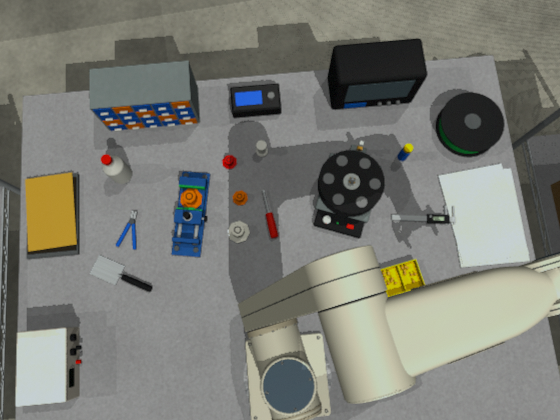

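```bash
python3 - <<'E'
from h import *
a=cv2.imread("pics/scene0.png")[130:260,250:390]; b=cv2.imread("pics/top0.png")[140:250,140:290]
cv2.imwrite("pics/crop0.png",np.hstack([cv2.resize(a,(400,400*130//140),interpolation=cv2.INTER_CUBIC),cv2.resize(b,(400,400*130//140),interpolation=cv2.INTER_CUBIC)]))
E
```

```text
(no output)
```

View pics/crop0.png

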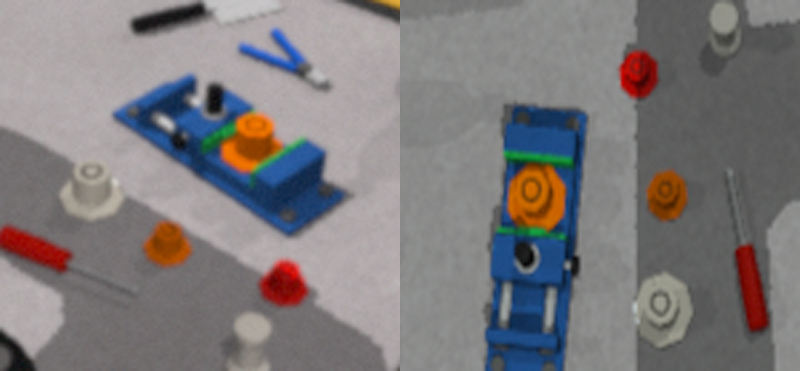

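The scene camera shows four look-alikes: white cap (282,197), small orange cap (308,214), red cap (349,229), and the larger orange cap in the blue vise (339,180; top camera 190,197). The crop confirms that the vised orange one is the larger orange, so I take that. The black knob is at scene (325,165) and top (187,215). The spindle is at top (351,181). Next I measure the geometry.

```bash
cat >> h.py <<'E'
def measure(n,cams=("scene","top")):
    for c in cams:
        p=cv2.imread(f"pics/{c}{n}.png"); d=np.load(f"{c}{n}.npy"); X=cloud(c,d); hsv=cv2.cvtColor(p,cv2.COLOR_BGR2HSV).astype(int)
        H,S,V=[hsv[...,i] for i in range(3)]; ok=d>0
        near=lambda q,rad: ok&(np.hypot(X[...,0]-q[0],X[...,1]-q[1])<rad)
        vb=near((.54,.25),.2)&(H>100)&(H<125)&(S>120)&(X[...,2]>.0)&(X[...,2]<.08)
        _,lab,st,_=cv2.connectedComponentsWithStats(vb.astype(np.uint8)); vb=lab==1+st[1:,4].argmax()
        R=cv2.minAreaRect((X[vb][:,:2]*1000).astype(np.float32)); print(c,"vise rect",np.round(R[0],1),np.round(R[1],1),round(R[2],2))
        o=near((.56,.25),.05)&(H>3)&(H<22)&(S>150)
        for nm,m in [("orange top",o&(X[...,2]>.064)),("orange flange",o&(X[...,2]<.045)),("knob",near((.5,.25),.06)&(S<120)&(V<70)&(X[...,2]>.06)),("knobtop",near((.5,.25),.06)&(X[...,2]>.076)),("spool",near((.55,-.246),.14)&(abs(X[...,2]-.094)<.006)),("stud",near((.55,-.246),.02)&(X[...,2]>.10))]:
            if m.sum()<3: print(nm,m.sum());continue
            q=X[m]; (cx,cy),rr=cv2.minEnclosingCircle((q[:,:2]*1000).astype(np.float32))
            print(" ",nm,m.sum(),"mean",q.mean(0).round(4),"zmed/max",np.median(q[:,2]).round(4),q[:,2].max().round(4),"circ",round(cx,1),round(cy,1),round(rr,1))
E
python3 -c "
from h import *
measure(0)"
```

```text
scene vise rect [516.  245.7] [ 98.1 268.6] 80.36
  orange top 102 mean [0.5568 0.2449 0.0704] zmed/max 0.0706 0.0743 circ 557.1 249.4 22.6
  orange flange 100 mean [0.5531 0.2357 0.0377] zmed/max 0.037 0.0448 circ 555.0 246.6 34.0
  knob 38 mean [0.5002 0.2529 0.0772] zmed/max 0.0793 0.0889 circ 500.2 254.0 8.2
  knobtop 33 mean [0.4977 0.2548 0.0841] zmed/max 0.0853 0.0889 circ 497.2 255.8 9.6
  spool 4624 mean [ 0.5555 -0.2528  0.0944] zmed/max 0.0945 0.0994 circ 565.6 -254.5 117.4
  stud 63 mean [ 0.5531 -0.2499  0.1102] zmed/max 0.1097 0.121 circ 551.2 -247.6 10.5
top vise rect [518.3 255.2] [ 89.5 270.9] 79.8
  orange top 123 mean [0.5548 0.2472 0.0697] zmed/max 0.0699 0.0768 circ 555.5 246.9 20.3
  orange flange 182 mean [0.557  0.2447 0.0353] zmed/max 0.0349 0.0445 circ 558.1 249.0 35.7
  knob 37 mean [0.496  0.2568 0.0823] zmed/max 0.0829 0.0912 circ 496.9 257.5 9.8
  knobtop 38 mean [0.4978 0.2575 0.0831] zmed/max 0.0832 0.0912 circ 518.0 250.9 31.3
  spool 3018 mean [ 0.5494 -0.2471  0.0933] zmed/max 0.0932 0.1 circ 565.2 -257.3 116.9
  stud 34 mean [ 0.5486 -0.2467  0.11  ] zmed/max 0.109 0.1209 circ 549.3 -248.0 10.5
```

```bash
cat >> h.py <<'E'
YAW=np.radians(-9.5); U=np.array([np.cos(YAW),np.sin(YAW),0])
def down(t): return [0,float(np.cos(t/2)),float(np.sin(t/2)),0]
KNOB=np.array([.4973,.2567,0]); CAP=np.array([.5563,.2478,0]); SEAT=np.array([.5497,-.2476,0])
def say(m=""):
    s=readout.state(); print(m,"t",round(s["time"],2),"p",s["tool_pos"].round(4),"F",s["force"].round(1),"M",s["moment"].round(2),"g",round(s["grip_width"]*85,1),round(s["grip_force"],1)); return s
E
python3 - <<'E'
from h import *
q=down(YAW); 
print(r.solve_ik(list(KNOB+[0,0,.2]),q), r.solve_ik(list(SEAT+[0,0,.2]),q))
r.move_to(list(KNOB+[0,0,.17]),q); say("above")
r.move_l(list(KNOB+[0,0,.076]),feed=.12); say("down")
eoat.close(effort=30); say("closed")
E
```

```text
[ 0.32657181  0.29373612 -0.05806016  1.21900005  0.         -2.64921456] [-0.56232318  0.36617213  0.0499152   1.25453939  0.          2.74507576]
above t 4.18 p [0.4975 0.2564 0.17  ] F [-0.6 -0.3  0.5] M [-0.02 -0.   -0.05] g 84.9 0.0
down t 5.12 p [0.4977 0.2568 0.0766] F [-0.1  0.1  0.1] M [0.06 0.01 0.01] g 84.9 0.0
closed t 5.73 p [0.4977 0.2586 0.0765] F [ 0.1 10.6  0.9] M [ 1.93 -0.01  0.02] g 19.0 31.7
```

```bash
python3 - <<'E'
from h import *
k=np.array([.4977,.2592,.0765])
for s in (.02,.038):
    r.move_l(list(k-U*s),feed=.05); say(s)
r.wait(.1); s=say("end"); print("travel along U",(k-s["tool_pos"])@U)
eoat.open_gripper(); say("open")
for c in ["scene","top"]:
    p,d=viewer.snapshot(c); cv2.imwrite(f"pics/{c}1.png",p); np.save(c+"1",d)
p=s["tool_pos"].copy();p[2]=.17
r.move_l(list(p),feed=.2)
for c in ["scene","top"]:
    p,d=viewer.snapshot(c); cv2.imwrite(f"pics/{c}2.png",p); np.save(c+"2",d)
measure(2)
E
```

```text
0.02 t 6.28 p [0.4777 0.2624 0.0765] F [-1.2 -2.4  1.1] M [-0.48  0.14  0.02] g 19.3 31.6
0.038 t 6.79 p [0.46   0.2655 0.0765] F [-1.1 -2.2  1. ] M [-0.28  0.13 -0.05] g 19.3 31.5
end t 6.89 p [0.46   0.2655 0.0765] F [-1.2 -2.2  2. ] M [-0.23  0.28  0.03] g 18.9 31.5
travel along U 0.03820791387251028
open t 7.55 p [0.4602 0.2655 0.0765] F [0.4 1.2 0.5] M [ 0.02 -0.01 -0.02] g 84.7 0.0
scene vise rect [513.2 257.8] [141.8 288. ] 68.43
  orange top 100 mean [0.5582 0.2455 0.0699] zmed/max 0.0702 0.0756 circ 556.4 247.4 21.2
  orange flange 110 mean [0.5552 0.2369 0.0376] zmed/max 0.037 0.0448 circ 557.1 249.8 36.5
  knob 1463 mean [0.4762 0.2398 0.3539] zmed/max 0.3205 0.5543 circ 475.2 257.0 53.8
  knobtop 3554 mean [0.48   0.2389 0.4064] zmed/max 0.425 0.5559 circ 475.2 257.0 53.8
  spool 4621 mean [ 0.5554 -0.2526  0.0944] zmed/max 0.0944 0.0993 circ 565.6 -254.0 118.0
  stud 63 mean [ 0.5534 -0.2499  0.1105] zmed/max 0.1101 0.1202 circ 552.4 -248.7 10.5
top vise rect [537.  249.5] [ 90.1 228.6] 81.54
  orange top 121 mean [0.5549 0.2474 0.0699] zmed/max 0.0697 0.0779 circ 555.5 246.2 20.3
  orange flange 206 mean [0.5538 0.2463 0.0354] zmed/max 0.0349 0.045 circ 557.2 249.7 35.1
  knob 173 mean [0.4694 0.2252 0.4073] zmed/max 0.3271 0.5815 circ 473.9 255.8 52.4
  knobtop 1130 mean [0.4716 0.2494 0.5526] zmed/max 0.5885 0.606 circ 498.5 250.4 59.0
  spool 2982 mean [ 0.5498 -0.2474  0.0933] zmed/max 0.0932 0.1 circ 566.1 -252.9 116.5
  stud 35 mean [ 0.5482 -0.2466  0.1097] zmed/max 0.1094 0.1226 circ 549.2 -248.1 10.8
```

```bash
python3 - <<'E'
from h import *
a=cv2.imread("pics/scene1.png")[120:250,250:390]; b=cv2.imread("pics/top2.png")[140:270,140:280]
cv2.imwrite("pics/crop2.png",cv2.resize(np.hstack([a,b]),(800,371),interpolation=cv2.INTER_CUBIC))
E
```

```text
(no output)
```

View pics/crop2.png

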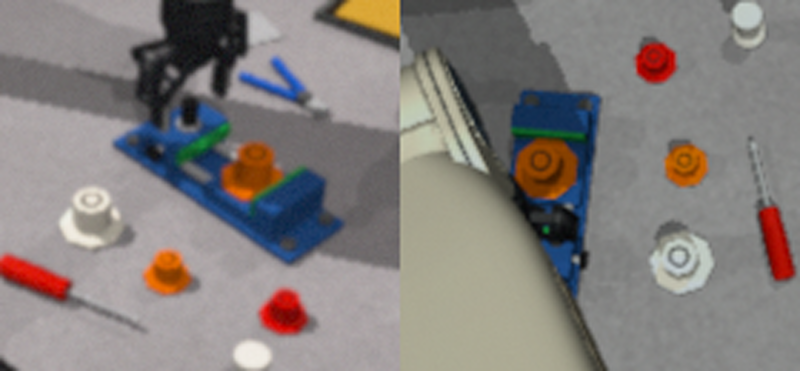

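The jaw is open by 38 mm, with the knob at crop (190,112) and the cap standing free on the bed at crop (255,165). Next I grasp the cap.

```bash
python3 - <<'E'
from h import *
C=np.array([.5565,.2487,0])
r.move_l(list(C+[0,0,.17]),feed=.25)
r.move_l(list(C+[0,0,.061]),feed=.12); say("down")
eoat.close(effort=60); s=say("closed")
p=s["tool_pos"].copy(); p[2]+=.01; r.move_l(list(p),feed=.05); say("lift1")
p[2]=.19; r.move_l(list(p),feed=.2); say("lift")
q=down(YAW)
r.move_to(list(SEAT+[0,0,.19]),q); r.wait(.3); say("above seat")
for c in ["scene","top"]:
    p,d=viewer.snapshot(c); cv2.imwrite(f"pics/{c}3.png",p); np.save(c+"3",d)
    for n in ("cap","cap_grip","seat","turntable"): print(c,n,[(round(x["conf"],2),w(c,x["centre"]).round(4).tolist()) for x in viewer.pinpoint(c,n)])
    X=cloud(c,d); h=cv2.cvtColor(p,cv2.COLOR_BGR2HSV).astype(int)
    m=(h[...,0]>3)&(h[...,0]<22)&(h[...,1]>150)&(np.hypot(X[...,0]-.55,X[...,1]+.247)<.06)&(X[...,2]>.12)
    x=X[m]; print(m.sum(),x.min(0),x.max(0),x.mean(0))
cv2.imwrite("pics/crop3.png",cv2.resize(np.hstack([cv2.imread("pics/scene3.png")[170:340,140:310],cv2.imread("pics/top3.png")[100:270,260:430]]),(800,400),interpolation=cv2.INTER_CUBIC))
E
```

```text
down t 9.97 p [0.5568 0.2489 0.0618] F [-0.6  0.8 -1.5] M [ 0.03  0.01 -0.  ] g 84.7 0.0
closed t 10.47 p [0.5568 0.2488 0.0616] F [-1.4 -0.1  4.9] M [ 0.02  0.18 -0.01] g 36.8 60.9
lift1 t 10.83 p [0.5569 0.2489 0.0718] F [-0.3 -0.3 -0.4] M [0.02 0.03 0.03] g 36.7 60.2
lift t 11.57 p [0.5564 0.2487 0.1888] F [-0.8 -0.3 -1.2] M [-0.05 -0.   -0.01] g 36.4 60.2
above seat t 16.35 p [ 0.5497 -0.2476  0.19  ] F [ 0.4 -0.7 -0.3] M [ 0.01 -0.03  0.03] g 36.4 60.1
scene cap [(0.85, [0.5519, -0.2469, 0.1598]), (0.74, [0.6782, 0.1231, 0.0011]), (0.64, [0.4464, 0.1118, -0.0001]), (0.57, [0.5539, 0.0955, 0.0013])]
scene cap_grip [(0.79, [0.4394, 0.1108, 0.0215]), (0.77, [0.5492, -0.2471, 0.1833]), (0.63, [0.5508, 0.0986, 0.0221]), (0.53, [0.6741, 0.1235, 0.0201])]
scene seat [(0.74, [0.5489, -0.2474, 0.0904])]
scene turntable [(0.64, [0.5517, -0.2427, -0.0031]), (0.41, [0.5586, 0.246, 0.0014])]
597 [ 0.52496901 -0.28346295  0.15948769] [ 0.58267127 -0.21738985  0.24391651] [ 0.55920742 -0.2528229   0.18014218]
top cap [(0.69, [0.5554, 0.0976, -0.0004]), (0.46, [0.6747, 0.1242, 0.0033])]
top cap_grip [(0.61, [0.6777, 0.1241, 0.0179]), (0.52, [0.5549, 0.0934, 0.019])]
top seat []
top turntable [(0.4, [0.557, 0.2504, 0.0047])]Traceback (most recent call last):
  File "<stdin>", line 15, in <module>
    return umr_minimum(a, axis, None, out, keepdims, initial, where)
ValueError: zero-size array to reduction operation minimum which has no identity
```

```bash
python3 - <<'E'
from h import *
p=SEAT.copy()
p[2]=.153; r.move_l(list(p),feed=.1); r.wait(.2); say("near")
p0,d=viewer.snapshot("scene"); cv2.imwrite("pics/crop3.png",cv2.resize(p0[180:310,150:300],(750,650))[:600])
for z in (.149,.146,.143,.140,.138):
    p[2]=z; r.move_l(list(p),feed=.03); s=say(z)
    if abs(s["force"]).max()>8: print("stop"); break
E
```

```text
near t 17.57 p [ 0.55   -0.2478  0.1538] F [-0.2 -1.  -0.4] M [ 0.02  0.05 -0.01] g 36.7 60.2
0.149 t 17.9 p [ 0.5496 -0.2475  0.1488] F [-0.3 -1.4 -0.5] M [ 0.02  0.   -0.02] g 36.9 60.2
0.146 t 18.15 p [ 0.5496 -0.2475  0.1457] F [ 0.3  0.4 -0.4] M [ 0.02 -0.05 -0.03] g 36.9 60.2
0.143 t 18.4 p [ 0.5496 -0.2475  0.1428] F [ 0.8  0.3 -1. ] M [-0.02 -0.04  0.02] g 36.8 60.2
0.14 t 18.65 p [ 0.5496 -0.2476  0.1398] F [-0.5  0.5 -0.5] M [-0.04  0.02 -0.02] g 36.9 60.2
0.138 t 18.9 p [ 0.5499 -0.2476  0.138 ] F [ 1.5 -0.1  0.3] M [-0.04 -0.35  0.03] g 36.6 60.3
```

View pics/crop3.png

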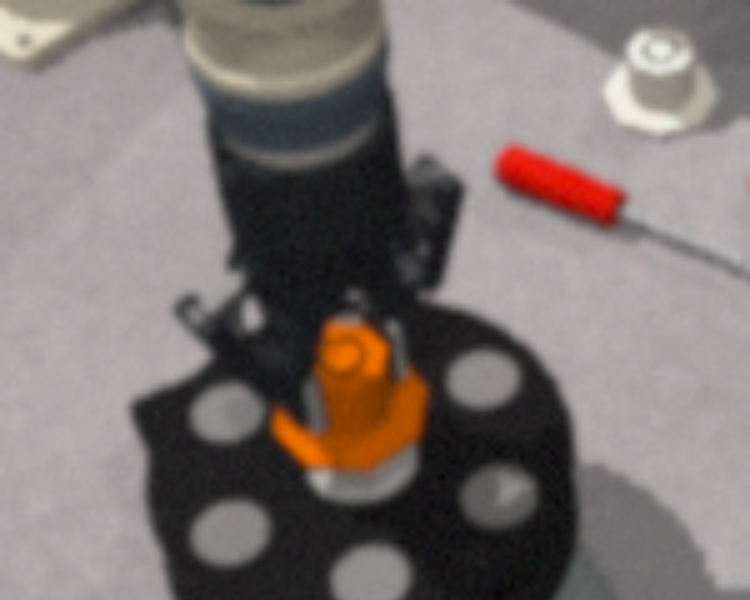

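The picture shows the cap, flange down, held over the spool centre at crop (345,400). It slipped onto the stud almost without lateral force. Now I press in small steps.

```bash
python3 - <<'E'
from h import *
p=SEAT.copy()+[.0005,0,0]
z=.138
while z>.119:
    z-=.001; p[2]=z; r.move_l(list(p),feed=.02); s=say(round(z,4))
    if s["tool_pos"][2]<.1285 and s["force"][2]>8: break
    if abs(s["force"]).max()>25: break
r.wait(.3); say("settled")
E
```

```text
0.137 t 19.15 p [ 0.5502 -0.2476  0.1369] F [ 0.3  0.1 -1.3] M [ 0.01 -0.23  0.04] g 36.6 60.3
0.136 t 19.4 p [ 0.5503 -0.2476  0.1362] F [1.9 0.6 2.9] M [ 0.1  -0.27  0.  ] g 36.7 60.7
0.135 t 19.65 p [ 0.5506 -0.2477  0.1355] F [1.7 1.7 4.3] M [ 0.24 -0.41 -0.01] g 36.6 61.0
0.134 t 19.9 p [ 0.5508 -0.2477  0.1348] F [2.5 2.  7.1] M [ 0.3  -0.54 -0.02] g 36.7 61.2
0.133 t 20.15 p [ 0.551  -0.2476  0.1339] F [2.6 2.8 7.3] M [ 0.41 -0.63 -0.04] g 36.6 61.2
0.132 t 20.4 p [ 0.5508 -0.2475  0.1324] F [4.6 2.4 4.3] M [ 0.47 -1.    0.02] g 36.6 60.6
0.131 t 20.65 p [ 0.5507 -0.2476  0.1309] F [5.6 0.8 0.6] M [ 0.41 -1.32  0.01] g 36.7 60.4
0.13 t 20.9 p [ 0.5506 -0.2475  0.1295] F [ 6.9  0.2 -0.3] M [ 0.27 -1.29  0.03] g 36.7 60.2
0.129 t 21.15 p [ 0.5503 -0.2474  0.1278] F [ 7.2  0.2 -6.3] M [ 0.12 -1.36 -0.05] g 36.9 60.7
0.128 t 21.4 p [ 0.5501 -0.2474  0.1266] F [ 6.7  1.1 -6.5] M [ 0.1  -1.33  0.04] g 36.4 60.7
0.127 t 21.65 p [ 0.5501 -0.2475  0.1261] F [ 5.   0.9 -6.8] M [ 0.13 -1.21  0.  ] g 36.9 60.9
0.126 t 21.9 p [ 0.5501 -0.2476  0.1256] F [ 4.9  0.3 -4.3] M [ 0.14 -0.99 -0.03] g 36.6 61.1
0.125 t 22.15 p [ 0.5502 -0.2475  0.1255] F [1.9 2.9 5.9] M [ 0.55 -0.43  0.  ] g 36.4 61.9
0.124 t 22.4 p [ 0.5502 -0.2475  0.1255] F [-0.6  3.7 13.5] M [0.89 0.12 0.02] g 37.1 63.1
settled t 22.7 p [ 0.5502 -0.2476  0.1255] F [-0.2  3.6 13.2] M [ 0.88  0.12 -0.06] g 36.9 63.1
```

```bash
python3 - <<'E'
from h import *
p=SEAT.copy()+[.0005,0,.1244]
r.move_l(list(p),feed=.02); r.wait(.4); say("hold"); say()
p0,d=viewer.snapshot("scene"); cv2.imwrite("pics/crop4.png",cv2.resize(p0[130:310,150:390],(800,600)))
for n in ("cap","cap_grip"): print(n,[(round(x["conf"],2),w("scene",x["centre"]).round(4).tolist()) for x in viewer.pinpoint("scene",n)][:4])
X=cloud("scene",d); h=cv2.cvtColor(p0,cv2.COLOR_BGR2HSV).astype(int)
m=(h[...,0]>3)&(h[...,0]<22)&(h[...,1]>150)&(np.hypot(X[...,0]-.55,X[...,1]+.247)<.06)&(X[...,2]>.05)
print(np.percentile(X[m][:,2],[2,10,50,90,98]).round(4))
E
```

```text
hold t 23.35 p [ 0.5502 -0.2476  0.1255] F [-0.3  3.1  9.3] M [ 0.75 -0.1  -0.05] g 36.5 62.6
 t 23.35 p [ 0.5502 -0.2476  0.1255] F [-0.3  3.1  9.3] M [ 0.75 -0.1  -0.05] g 36.5 62.6
cap [(0.89, [0.5506, -0.2487, 0.0939]), (0.68, [0.6783, 0.1215, 0.001]), (0.62, [0.6434, -0.4302, 0.0456]), (0.61, [0.5568, 0.0961, 0.004])]
cap_grip [(0.86, [0.4431, 0.1063, 0.0204]), (0.76, [0.5523, 0.0976, 0.0203]), (0.6, [0.5489, -0.2487, 0.1192]), (0.57, [0.6758, 0.122, 0.0191])]
[0.0936 0.0963 0.1033 0.1351 0.1391]
```

View pics/crop4.png

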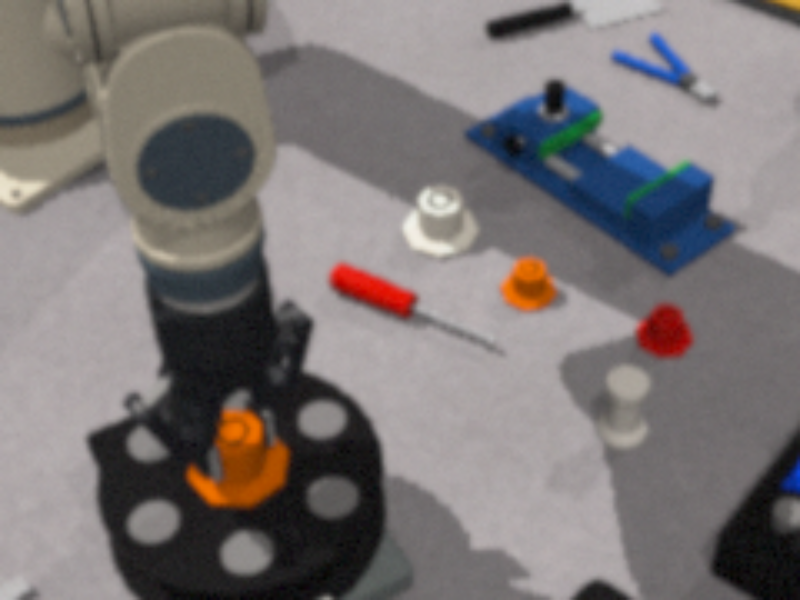

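The cap sits on the spool (crop 240,470) with its underside at z = 94 mm. The vise is open and empty (crop 600,150), and the other things look untouched. I set the push to about 10 N and hand in.

```bash
python3 - <<'E'
from h import *
r.move_l(list(SEAT+[.0005,-.0004,.1242]),feed=.02); r.wait(.3); say("hold")
print(r.close_job())
E
```

```text
hold t 24.05 p [ 0.5502 -0.2476  0.1255] F [ 0.6  5.3 13.3] M [ 1.13  0.02 -0.04] g 36.7 62.9
the job is handed in; nothing more can be done
None
```

The job is handed in at 24 s: I pulled the vise jaw open 38 mm, snapped the cap over the spring balls and pressed it fully home on the spool (underside at 94 mm), and the arm is still holding it down with about 13 N, slightly above the 10 N asked.

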